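Take the bush tray out of the tool chest

TASK

Pull the top drawer of the green tool chest well open by its handle, then lift the orange tray with the two loose brass bushes out of it by its steel carrying bar, straight up and level so that the bushes stay in, until its underside is about 7 cm or more above the top of the chest. Finish while holding it there in the air, level and still: do not put it down or let go. Leave the blue tray in the drawer and do not disturb the other things on the bench.

Things in the scene. Friction and masses are not known exactly. Their poses are not given: they have to be found in the camera images.
- chest: green two-drawer steel tool chest, 240 deep x 360 wide x 160 mm high, fixed to the bench. Origin: on the bench (z = 0) below the middle of its front face (drawer fronts when shut); its x axis points from the front to its back, so drawers slide out along its -x; z up. Front edge of its top panel at x = 15 mm. Turned by up to 0.4 rad.
- cab_drawer0 (a joint): how far the top drawer is out along the chest's -x, m: 0 shut, 0.165 at most, starts at 0 to 0.03. Stays where left; needs 1 to 3 N. Its floor is 90 mm, its side walls 138 mm above the bench; inside 318 wide, 195 long. The trays ride along on its floor; to lift one past the chest's top panel, pull the drawer 0.13 further than it starts.
- cab_drawer0_handle (a point): middle of the top drawer's handle: a level round steel bar 11 mm thick, 120 long, along the chest's y, its centre 35 mm out from the drawer front (29 mm free gap behind it), 122 mm above the bench, 38 mm below the chest's top, free from above. Axes as the chest's.
- orange_tray: Orange open parts tray 90 (x) x 100 (y) mm, rim 24 high, walls and floor 4. Steel carrying bar across its middle along its x: 82 long, 12 wide (along y), 40 to 52 above the underside, on posts at x = +-38. Origin: centre of underside, z up. Loose in the top drawer beside the other tray (either side), axes within 0.08 rad of the chest's. 0.13 to 0.25 kg, plus two loose bushes. The one to lift.
- blue_tray: Blue open parts tray 90 (x) x 100 (y) mm, rim 24 high, walls and floor 4. Steel carrying bar across its middle along its x: 82 long, 12 wide (along y), 40 to 52 above the underside, on posts at x = +-38. Origin: centre of underside, z up. Loose in the top drawer beside the other tray (either side), axes within 0.08 rad of the chest's. 0.18 kg, with fixed pins and nuts.
- bush_a: brass bush (ring) of 26 mm outer diameter, 16 mm high, 35 g, standing loose on the orange tray's floor on its +y side; origin: centre of its underside, z along its axis.
- bush_b: the same as bush_a, on the tray's -y side.
- grease_tin: closed steel tin with a red band, 72 mm diameter, 65 mm high, standing on the bench at the left; origin: centre of its underside.
- spray_can: yellow can, 60 mm diameter, 170 mm high, standing on the bench at the left; origin: centre of its underside.
- hammer: hammer lying on the bench at the right; origin: about its middle, on the bench; handle to its -x.
- wrench: steel wrench lying on the bench near the robot at the right; origin: about its middle, on the bench.
- wood_block: wooden block 90 x 50 x 40 mm on the bench at the right; origin: centre of its underside.

How it is judged:
By the outcome, as a careful person would: the job done as asked, in the order asked, and still so for the second after the job is handed in, while the arm keeps its last pose, push and grip.
It also fails if it takes over 53 s, if anything falls off the work surface, if the arm or the gripper's body presses on something with over 40 N, if the wrist force passes 120 N, or if a joint passes its speed limit or range.

ROBOT

A 6-joint arm with a two-finger parallel gripper is mounted at the origin on the work surface. World frame = base frame: x ahead of the robot, y to its left, z up, the work surface at z = 0. Lengths are in m, angles in degrees, forces in N, time in s.
With the tool pointing down it reaches from about 0.4 to 0.825 m from the base axis. Payload 7 kg.
Tool frame: the origin (TCP) lies midway between the tips of the shut fingers; the grasp point (between the pads) lies hold_point_z behind it (hold_point_z is the distance from the TCP to the grasp point, in m); z points along the fingers, y is the line along which they close (so a half turn about z gives the same grasp; the last joint's range is limited). The gripper opens to 88 mm and grips with 3 to 60 N. Pads are 19 mm wide; open, the fingers measure 130 mm over their backs; the gripper's body (78 mm by 193 mm) begins 47 mm behind the grasp point.
Start: joints at [86.637, 20.546, 0.682, 0, -70.136, -16.507], TCP at [0.229, 0.635, 0.227] pointing down, gripper open.
Joint ranges: [-176.03, 176.03], [-82.01, 121.73], [-58.28, 71.71], [-173.87, 95.51], [-174.79, -0.11], [-173.66, 173.66]. Speed limits (degrees/s): [136.94, 136.94, 172.46, 180, 180, 180].

INTERFACE

Orientations are given as [roll, pitch, yaw] about the fixed x, y, z axes, in that order (R = Rz(yaw) Ry(pitch) Rx(roll)).
In Python, from plant import * gives the robot as it stands.
- The arm moves only by the tool step_arm, never from a script. Its argument "steps" is a list that holds one entry, the list of rows, each a list of 6 numbers: the shift along the tool's x, y, z scaled (see below), then the turn, a rotation vector about the tool's x, y, z scaled (see below). In form: [[[tx, ty, tz, wx, wy, wz], ...]]. A call has 1 to 20 rows; each row is the pose to reach, as a shift and turn from the pose commanded when the call began, along the tool's axes at that moment; what a row does not reach only later rows make up. The controller multiplies each number of a shift by 100 mm and each number of a turn by 0.5 rad. A row lasts 1/10 s, in which the tool goes at most 50 mm and 8.59 degrees, less where a joint would pass 70% of its speed; a pose out of reach is approached as far as the arm can. A call with a number of a shift or a turn outside -1 to 1 is refused whole. A call with a gripper value outside its range is refused whole. "jaw" is the closure in counts, from 0 (fully open) to 255 (shut), set as the call begins (left out, the last holds). The fingers move at their own pace and stop on an object; the grip force is fixed at half the most. Time passes only in rows, so rows that repeat a pose let the fingers close. It gives the time, the measured TCP pose, the force, the opening and the grip force at its end, in the units of the state.
- get_obs(): the state, without advancing time (a new reading comes with each control period).
- snapshot(name): name is "side" or "top"; returns (picture, depth): 480x640x3 uint8, red, green, blue; 480x640 float32, m along the optical axis (not along the pixel's ray), 0 where there is no reading.
- calibration(name): a dict with "mtx" (3x3 intrinsics, pixels), "dist" ([k1, k2, p1, p2, k3] as OpenCV has them; the pictures are not rectified), "rvec" (rotation vector, rad) and "tvec" (3), from world to camera coordinates, as OpenCV has them. Camera axes: x right, y down, z forward; pixel columns grow to the right and rows downward; lengths in m; the calibration is good to about 2 mm. A picture is of the moment at which its call begins. calibration takes no time and is no camera call.
- close_job(): hands the job in; it is judged then, once.
The state is a dict: "clock": time; "joint_pos": joint angles; "qvel": joint speeds; "tau": joint torques, N m; "tool_pos": TCP position; "orientation": TCP orientation; "force": force on the tool from outside, world axes, zero at the start; "moment": the same for the moment, N m; "opening": finger opening in m; "gripper_force": force on a finger pad.
Only numpy, scipy, OpenCV 4.12 (cv2) and the standard library are available. Lean on these libraries where they do the work, as an engineer would, in place of code of your own. Each camera call takes 0.05 s, during which the arm holds its last target. There are 200 camera calls.

## Working session

There is one attempt and no reset: what is moved stays moved. The work goes in short steps, Python scripts to look and compute and a tool call to move; the robot and the scene stay as the last step left them, time stands still between calls to the robot, and variables do not carry over. Pictures are saved under pics/ and viewed, at most 10 in all, crops included, and the job is handed in when it is done.

Besides the shell and the picture viewer there is one more tool, called after "Request:" as name(argument=value, ...), one argument or row to a line, values as JSON. step_arm: Moves the arm, as the interface text tells. Its arguments: {"type":"object","properties":{"steps":{"type":"array","items":{"type":"array","items":{"type":"array","items":{"type":"number","minimum":-1,"maximum":1}}}},"jaw":{"type":"number"}},"required":["steps"]}

```bash
mkdir -p pics; python3 - <<'E'
from plant import *
import cv2,numpy as np
print(get_obs())
for n in("top","side"):
    p,d=snapshot(n); np.savez(f"pics/{n}0.npz",p=p,d=d); cv2.imwrite(f"pics/{n}0.png",p[:,:,::-1])
    c=calibration(n); R=cv2.Rodrigues(np.array(c["rvec"],float))[0]; print(n,c["mtx"],c["dist"],(-R.T@np.array(c["tvec"]).ravel()).round(3),R.round(2).tolist(),(d==0).mean())
E
```

```text
{'clock': 0.0, 'joint_pos': array([ 8.66363148e+01,  2.05880898e+01,  6.34006093e-01, -1.89996421e-02,
       -7.01353647e+01, -1.65060375e+01]), 'qvel': array([ 0.00254048,  0.01712777, -0.06729792, -0.02673368, -0.08682285,
       -0.02131552]), 'tau': array([ 4.28449739e-04, -5.82712626e+01,  2.93059981e+01,  6.99729100e+00,
        7.09085565e-03, -1.57884360e-04]), 'tool_pos': array([0.22929655, 0.63434659, 0.22566573]), 'orientation': array([ 1.79909163e+02, -8.29099560e-03, -1.98761861e+01]), 'force': array([-1.25026572, -0.2182222 ,  0.50427072]), 'moment': array([-0.04017954,  0.00643947,  0.01149498]), 'gripper_force': 0.0, 'opening': 0.08749377780586329}
top [[596.52339889   0.         319.21041486]
 [  0.         596.52339889 241.12810615]
 [  0.           0.           1.        ]] [-0.02995407  0.          0.          0.          0.        ] [ 0.241 -0.002  1.822] [[0.02, -1.0, 0.01], [-0.98, -0.03, -0.19], [0.19, -0.0, -0.98]] 0.004137369791666666
side [[514.49633456   0.         320.82938929]
 [  0.         514.49633456 237.81402392]
 [  0.           0.           1.        ]] [-0.14080064  0.          0.          0.          0.        ] [0.215 0.726 1.111] [[-0.9, -0.44, 0.0], [-0.35, 0.71, -0.62], [0.27, -0.56, -0.79]] 0.004176432291666666
```

View pics/top0.png

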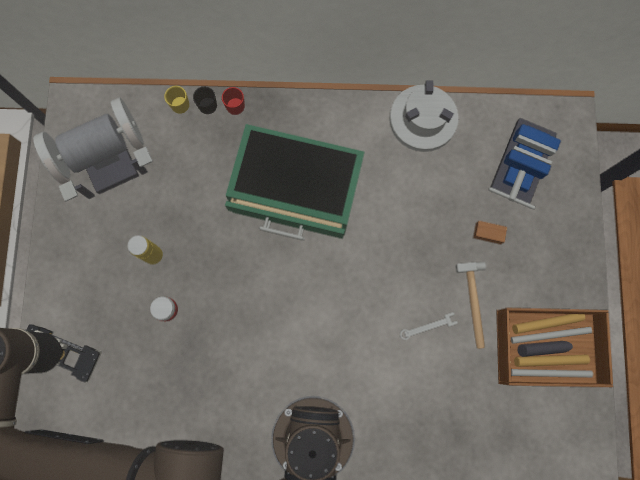

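View pics/side0.png

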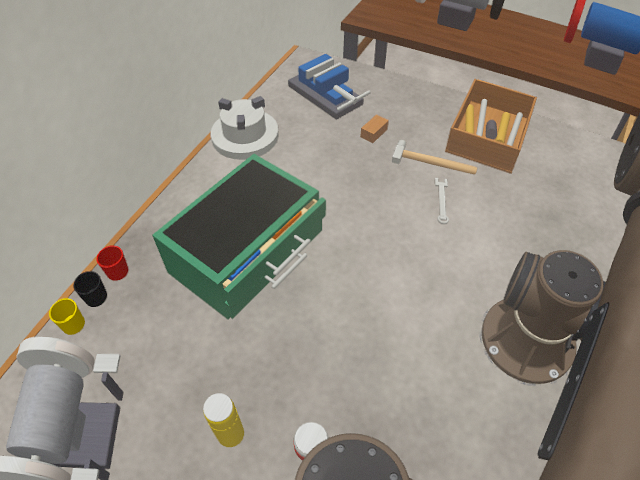

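The chest faces the robot; its handle is at about (263–302, 228–236) in the top view. In the side view the blue tray is on the left and the orange one on the right. Next I measure the handle and top panel.

```bash
cat > h.py <<'E'
from plant import *
import cv2,numpy as np
def cam(n):
    c=calibration(n);R=cv2.Rodrigues(np.array(c["rvec"],float))[0];return np.array(c["mtx"]),np.array(c["dist"]),R,np.array(c["tvec"],float).ravel()
def ray(n,px,z):
    K,D,R,t=cam(n);u=cv2.undistortPoints(np.array(px,float).reshape(-1,1,2),K,D).reshape(-1,2)
    d=np.c_[u,np.ones(len(u))]@R;o=-R.T@t
    return o+d*((np.broadcast_to(z,len(u))-o[2])/d[:,2])[:,None]
def depthpts(n,px,d):
    K,D,R,t=cam(n);px=np.array(px);u=cv2.undistortPoints(px.astype(float).reshape(-1,1,2),K,D).reshape(-1,2)
    return (np.c_[u,np.ones(len(u))]*d[px[:,1],px[:,0]][:,None]-t)@R
def snap(n,f=None):
    p,d=snapshot(n)
    if f: cv2.imwrite(f,p[:,:,::-1])
    return p,d
E
python3 - <<'E'
from h import *
import plant
print([x for x in dir(plant) if 'hold' in x.lower()], getattr(plant,'hold_point_z',None))
for n,roi in(("top",(220,120,375,245)),("side",(145,145,335,325))):
    z=np.load(f"pics/{n}0.npz");p,d=z["p"],z["d"];x0,y0,x1,y1=roi
    m=np.zeros(d.shape,bool);m[y0:y1,x0:x1]=1
    yy,xx=np.nonzero(m&(d>0));P=depthpts(n,np.c_[xx,yy],d);hsv=cv2.cvtColor(p,cv2.COLOR_RGB2HSV)[yy,xx]
    s=abs(P[:,2]-.16)<.008
    T=P[s][:,:2].astype(np.float32);print(n,"top panel",s.sum(),np.median(P[s][:,2]),cv2.minAreaRect(T),cv2.boxPoints(cv2.minAreaRect(T)).round(3).tolist())
    # handle bar: light grey, z 0.11..0.135
    b=(hsv[:,1]<40)&(hsv[:,2]>120)&(P[:,2]>.105)&(P[:,2]<.14)
    H=P[b];print("handle",b.sum(),H[:,2].min(),np.median(H[:,2]),cv2.minAreaRect(H[:,:2].astype(np.float32)))
    hp=np.c_[xx,yy][b];Q=ray(n,hp,.1265);print(cv2.minAreaRect(Q[:,:2].astype(np.float32)), np.c_[hp.min(0),hp.max(0)].tolist())
    for nm,lo,hi in(("orange",5,22),("blue",100,125)):
        q=(hsv[:,0]>=lo)&(hsv[:,0]<=hi)&(hsv[:,1]>120)&(P[:,2]>.08)&(P[:,2]<.15)
        if q.sum()>3:print(nm,q.sum(),P[q].mean(0).round(3))
E
```

```text
['hold_point_z'] 0.0188
top top panel 8732 0.16123532225698592 ((0.7441375255584717, 0.07329943776130676), (0.3613867163658142, 0.2557664215564728), 77.73712158203125) [[0.5809999704360962, -0.07599999755620956], [0.8309999704360962, -0.12999999523162842], [0.9070000052452087, 0.22300000488758087], [0.6579999923706055, 0.2770000100135803]]
handle 169 0.11406382412794396 0.12620374367996445 ((0.6006569862365723, 0.10361997783184052), (0.1298619657754898, 0.03748561441898346), 78.10486602783203)
((0.6007020473480225, 0.10297241806983948), (0.12921220064163208, 0.03592274710536003), 77.96788024902344) [[260, 303], [218, 238]]
side top panel 10408 0.1626468547479416 ((0.7456732988357544, 0.07242801785469055), (0.36559197306632996, 0.2541578412055969), 78.02728271484375) [[0.5830000042915344, -0.07999999821186066], [0.8320000171661377, -0.13300000131130219], [0.9079999923706055, 0.22499999403953552], [0.6589999794960022, 0.27799999713897705]]
handle 308 0.10518841920692067 0.12711715588200173 ((0.6315129399299622, 0.13670778274536133), (0.2101409137248993, 0.08376915752887726), 77.89850616455078)
((0.6254990100860596, 0.1371772289276123), (0.2020135521888733, 0.07147418707609177), 78.10992431640625) [[232, 309], [235, 280]]
orange 169 [0.649 0.019 0.111]
blue 140 [0.682 0.172 0.113]
```

```bash
python3 - <<'E'
from h import *
a=np.radians(-12.05);X=np.array([np.cos(a),np.sin(a)]);Y=np.array([-X[1],X[0]]);O=np.array([.869,.0465])-.24*X
print("O",O)
for n,roi in(("top",(255,210,310,242)),("side",(262,232,316,292))):
    z=np.load(f"pics/{n}0.npz");p,d=z["p"],z["d"];x0,y0,x1,y1=roi
    m=np.zeros(d.shape,bool);m[y0:y1,x0:x1]=1
    yy,xx=np.nonzero(m&(d>0));px=np.c_[xx,yy];P=depthpts(n,px,d);hsv=cv2.cvtColor(p,cv2.COLOR_RGB2HSV)[yy,xx]
    b=(hsv[:,1]<40)&(hsv[:,2]>140)&(P[:,2]>.105)&(P[:,2]<.14)
    Q=ray(n,px[b],.125)[:,:2]-O;C=np.c_[Q@X,Q@Y]
    h,e=np.histogram(C[:,0],np.arange(-.09,.02,.004));print(n,list(zip(e.round(3),h)))
    k=h.argmax();c=C[(C[:,0]>e[k]-.006)&(C[:,0]<e[k]+.010)]
    print("bar x",np.median(c[:,0]),"y",c[:,1].min(),c[:,1].max())
E
```

```text
O [0.63428821 0.09660365]
top [(np.float64(-0.09), np.int64(0)), (np.float64(-0.086), np.int64(0)), (np.float64(-0.082), np.int64(0)), (np.float64(-0.078), np.int64(0)), (np.float64(-0.074), np.int64(0)), (np.float64(-0.07), np.int64(0)), (np.float64(-0.066), np.int64(0)), (np.float64(-0.062), np.int64(0)), (np.float64(-0.058), np.int64(0)), (np.float64(-0.054), np.int64(0)), (np.float64(-0.05), np.int64(57)), (np.float64(-0.046), np.int64(24)), (np.float64(-0.042), np.int64(5)), (np.float64(-0.038), np.int64(4)), (np.float64(-0.034), np.int64(4)), (np.float64(-0.03), np.int64(4)), (np.float64(-0.026), np.int64(4)), (np.float64(-0.022), np.int64(2)), (np.float64(-0.018), np.int64(2)), (np.float64(-0.014), np.int64(0)), (np.float64(-0.01), np.int64(0)), (np.float64(-0.006), np.int64(0)), (np.float64(-0.002), np.int64(0)), (np.float64(0.002), np.int64(0)), (np.float64(0.006), np.int64(0)), (np.float64(0.01), np.int64(0)), (np.float64(0.014), np.int64(0))]
bar x -0.046949904197700294 y -0.05895417715579012 0.06403344081752078
side [(np.float64(-0.09), np.int64(0)), (np.float64(-0.086), 
[... 256 characters left out ...]
, (np.float64(-0.054), np.int64(57)), (np.float64(-0.05), np.int64(80)), (np.float64(-0.046), np.int64(69)), (np.float64(-0.042), np.int64(11)), (np.float64(-0.038), np.int64(8)), (np.float64(-0.034), np.int64(9)), (np.float64(-0.03), np.int64(10)), (np.float64(-0.026), np.int64(8)), (np.float64(-0.022), np.int64(10)), (np.float64(-0.018), np.int64(10)), (np.float64(-0.014), np.int64(7)), (np.float64(-0.01), np.int64(0)), (np.float64(-0.006), np.int64(0)), (np.float64(-0.002), np.int64(0)), (np.float64(0.002), np.int64(0)), (np.float64(0.006), np.int64(0)), (np.float64(0.01), np.int64(0)), (np.float64(0.014), np.int64(0))]
bar x -0.04659184763952839 y -0.06415190322538272 0.06519607362253253
```

```bash
cat >> h.py <<'E'
def legs(p,yaw,p1,yaw1,n):
    """n straight legs for a tool pointing down, in move units"""
    p,p1=np.array(p,float),np.array(p1,float);d=(p1-p)/n
    for i in range(n):
        w=np.radians(yaw+(yaw1-yaw)*i/n);c,s=np.cos(w),np.sin(w)
        print(np.round([(d[0]*c+d[1]*s)/.1,(d[0]*s-d[1]*c)/.1,-d[2]/.1,0,0,-np.radians((yaw1-yaw)/n)/.5],3).tolist())
E
python3 - <<'E'
from h import *
legs([.229,.635,.227],-19.87,[.588,.1085,.227],-102.05,7)
E
```

```text
[0.738, 0.533, -0.0, 0.0, 0.0, 0.41]
[0.831, 0.372, -0.0, 0.0, 0.0, 0.41]
[0.889, 0.195, -0.0, 0.0, 0.0, 0.41]
[0.91, 0.01, -0.0, 0.0, 0.0, 0.41]
[0.893, -0.176, -0.0, 0.0, 0.0, 0.41]
[0.839, -0.354, -0.0, 0.0, 0.0, 0.41]
[0.749, -0.517, -0.0, 0.0, 0.0, 0.41]
```

Request:
step_arm(
  steps=[
    [[0.37,0.265,0,0,0,0.205],[0.738,0.533,0,0,0,0.41],[0.738,0.533,0,0,0,0.41]],
  ],
  jaw=195,
)

```text
clock: 0.4
tool_pos: [0.2825, 0.5557, 0.2267]
orientation: [179.9, -0.0, -32.0]
force: [-0.6, 0.7, 0.6]
opening: 0.0692
gripper_force: 0.0
```

Request:
step_arm(
  steps=[
    [[0.415,0.186,0,0,0,0.205],[0.831,0.372,0,0,0,0.41],[0.831,0.372,0,0,0,0.41]],
  ],
)

```text
clock: 0.7
tool_pos: [0.3336, 0.4806, 0.2267]
orientation: [179.9, -0.0, -43.7]
force: [-0.0, 0.2, 0.4]
opening: 0.045
gripper_force: 0.0
```

Request:
step_arm(
  steps=[
    [[0.445,0.098,0,0,0,0.205],[0.889,0.195,0,0,0,0.41],[0.889,0.195,0,0,0,0.41]],
  ],
)

```text
clock: 1.0
tool_pos: [0.3847, 0.4058, 0.2265]
orientation: [180.0, -0.0, -55.4]
force: [-0.4, 0.4, 0.2]
opening: 0.0234
gripper_force: 0.0
```

Request:
step_arm(
  steps=[
    [[0.455,0.005,0,0,0,0.205],[0.91,0.01,0,0,0,0.41],[0.91,0.01,0,0,0,0.41]],
  ],
)

```text
clock: 1.3
tool_pos: [0.4359, 0.331, 0.2264]
orientation: [180.0, -0.0, -67.2]
force: [-0.4, 0.1, 0.7]
opening: 0.0207
gripper_force: 0.0
```

Request:
step_arm(
  steps=[
    [[0.445,-0.088,0,0,0,0.205],[0.893,-0.176,0,0,0,0.41],[0.893,-0.176,0,0,0,0.41]],
  ],
)

```text
clock: 1.6
tool_pos: [0.4873, 0.256, 0.2263]
orientation: [180.0, -0.0, -78.9]
force: [-0.8, -1.0, -0.5]
opening: 0.0205
gripper_force: 0.0
```

Request:
step_arm(
  steps=[
    [[0.42,-0.177,0,0,0,0.205],[0.839,-0.354,0,0,0,0.41],[0.839,-0.354,0,0,0,0.41]],
  ],
)

```text
clock: 1.9
tool_pos: [0.5387, 0.181, 0.2261]
orientation: [180.0, -0.1, -90.6]
force: [0.7, -0.3, 1.0]
opening: 0.0207
gripper_force: 0.0
```

Request:
step_arm(
  steps=[
    [[0.375,-0.258,0,0,0,0.205],[0.749,-0.517,0,0,0,0.41],[0.749,-0.517,0,0,0,0.41],[0.749,-0.517,0,0,0,0.41],[0.749,-0.517,0,0,0,0.41]],
  ],
)

```text
clock: 2.4
tool_pos: [0.5879, 0.1094, 0.2263]
orientation: [180.0, 0.0, -102.0]
force: [0.1, 0.1, 0.3]
opening: 0.0207
gripper_force: 0.0
```

```bash
python3 - <<'E'
from h import *
o=get_obs();print(o["clock"],o["tool_pos"],o["orientation"],o["joint_pos"],o["opening"])
p=o["tool_pos"];legs(p,-102.05,[.588,.1085,.140],-102.05,1)
p,d=snap("side");c=cv2.resize(p[200:330,210:370],None,fx=4,fy=4)
cv2.imwrite("pics/side1.png",c[:,:,::-1])
E
```

```text
2.4 [0.58790782 0.10936923 0.22632514] [ 1.79976234e+02  2.05074549e-03 -1.01969220e+02] [ 2.92344711e+01  1.33781626e+01 -9.42172513e+00 -1.86536941e-02
 -6.72166431e+01 -4.11964646e+01] 0.020743803276002813
[0.008, -0.003, 0.863, 0.0, 0.0, -0.0]
```

View pics/side1.png

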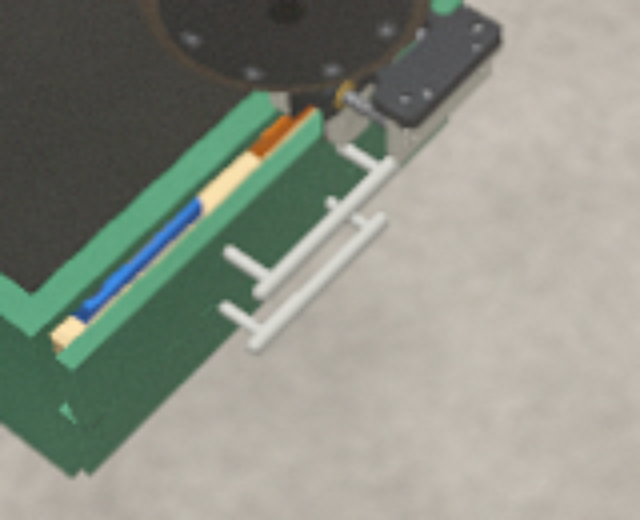

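The crop shows two bars. The upper one is the top drawer's handle, and the gripper is over its right half, lined up with it. The drawer is slightly out, and the lower bar belongs to the second drawer.

Request:
step_arm(
  steps=[
    [[0.005,0,0.4,0,0,0],[0.005,0,0.8,0,0,0],[0.005,0,0.92,0,0,0],[0.005,0,0.92,0,0,0],[0.005,0,0.92,0,0,0]],
  ],
)

```text
clock: 2.95
tool_pos: [0.5891, 0.1086, 0.1362]
orientation: [-179.9, 0.0, -102.0]
force: [0.2, 1.3, 0.5]
opening: 0.0206
gripper_force: 0.0
```

```bash
python3 - <<'E'
from h import *
o=get_obs();print(o["tool_pos"],o["force"])
p,d=snap("side");q,d=snap("top")
c=cv2.resize(p[210:300,245:365],None,fx=5,fy=5);e=cv2.resize(q[195:255,240:320],None,fx=5,fy=5)
cv2.imwrite("pics/side2.png",c[:,:,::-1]);
E
```

```text
[0.58909459 0.10864133 0.13619698] [0.16658593 1.29083545 0.52457582]
```

View pics/side2.png

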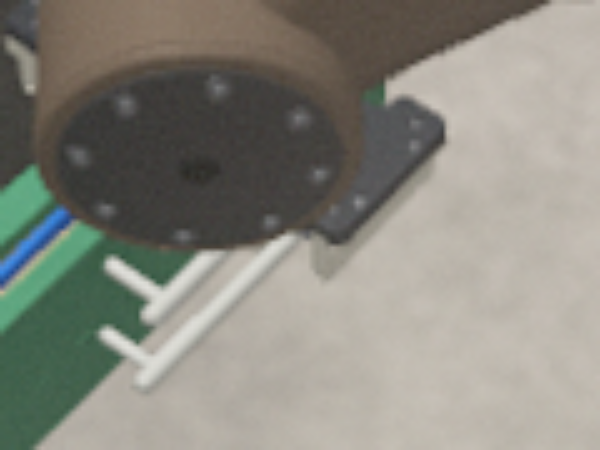

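The arm hides the fingers in this view, so I descend slowly and watch the force.

Request:
step_arm(
  steps=[
    [[0,0,0.03,0,0,0],[0,0,0.06,0,0,0],[0,0,0.09,0,0,0],[0,0,0.12,0,0,0],[0,0,0.12,0,0,0]],
  ],
)

```text
clock: 3.55
tool_pos: [0.5879, 0.1076, 0.122]
orientation: [180.0, -0.0, -102.1]
force: [-0.2, 0.4, 0.7]
opening: 0.0207
gripper_force: 0.0
```

Request:
step_arm(
  steps=[
    [[0,0,0.03,0,0,0],[0,0,0.06,0,0,0],[0,0,0.09,0,0,0],[0,0,0.12,0,0,0],[0,0,0.15,0,0,0],[0,0,0.15,0,0,0]],
  ],
)

```text
clock: 4.15
tool_pos: [0.5879, 0.1077, 0.107]
orientation: [180.0, -0.0, -102.1]
force: [0.6, 0.2, -0.3]
opening: 0.0205
gripper_force: 0.0
```

Request:
step_arm(
  steps=[
    [[0,0,0,0,0,0],[0,0,0,0,0,0],[0,0,0,0,0,0],[0,0,0,0,0,0]],
  ],
  jaw=255,
)

```text
clock: 4.55
tool_pos: [0.5883, 0.1078, 0.1077]
orientation: [-180.0, 0.0, -102.1]
force: [0.5, 0.5, -0.4]
opening: 0.0098
gripper_force: 30.0
```

Request:
step_arm(
  steps=[
    [[0,0.1,0,0,0,0],[0,0.25,0,0,0,0],[0,0.4,0,0,0,0],[0,0.55,0,0,0,0],[0,0.7,0,0,0,0]],
  ],
)

```text
clock: 5.05
tool_pos: [0.519, 0.1228, 0.1077]
orientation: [-180.0, 0.0, -102.1]
force: [1.7, 0.9, -1.1]
opening: 0.0101
gripper_force: 30.0
```

Request:
step_arm(
  steps=[
    [[0,0.15,0,0,0,0],[0,0.3,0,0,0,0],[0,0.45,0,0,0,0],[0,0.6,0,0,0,0],[0,0.68,0,0,0,0],[0,0.73,0,0,0,0],[0,0.73,0,0,0,0],[0,0.73,0,0,0,0]],
  ],
)

```text
clock: 5.85
tool_pos: [0.4481, 0.1382, 0.1077]
orientation: [180.0, 0.0, -102.1]
force: [0.0, 5.1, -1.0]
opening: 0.0095
gripper_force: 30.0
```

Request:
step_arm(
  steps=[
    [[0,0,0,0,0,0],[0,0,0,0,0,0],[0,0,0,0,0,0],[0,0,-0.05,0,0,0],[0,0,-0.2,0,0,0],[0,0,-0.5,0,0,0],[0,0,-1,0,0,0],[0,0,-1,0,0,0]],
  ],
  jaw=195,
)

```text
clock: 6.65
tool_pos: [0.4516, 0.1391, 0.2141]
orientation: [-179.6, 0.4, -102.0]
force: [0.1, 0.5, -0.7]
opening: 0.0207
gripper_force: 0.0
```

Request:
step_arm(
  steps=[
    [[-0.4,0,-0.2,0,0,-0.25],[-0.8,0,-0.4,0,0,-0.5],[-1,0,-0.5,0,0,-0.785],[-1,0,-0.5,0,0,-0.785]],
  ],
  jaw=100,
)

```text
clock: 7.05
tool_pos: [0.4705, 0.2379, 0.259]
orientation: [-179.9, 0.1, -79.3]
force: [0.3, -0.4, -1.0]
opening: 0.0471
gripper_force: 0.0
```

```bash
python3 - <<'E'
from h import *
o=get_obs();print(o["clock"],o["tool_pos"],o["orientation"],o["opening"])
p,d=snap("side");q,e=snap("top");np.savez("pics/b.npz",p=p,d=d,q=q,e=e)
c=np.hstack([cv2.resize(q[115:295,215:375],(400,450)),cv2.resize(p[150:310,150:310],(400,400)).repeat(1,0)[:450] if 0 else cv2.resize(p[150:330,150:310],(400,450))])
cv2.imwrite("pics/c3.png",c[:,:,::-1])
E
```

```text
7.05 [0.47049762 0.23787893 0.25898379] [-1.79866664e+02  5.03190050e-02 -7.92762014e+01] 0.047116944181464004
```

View pics/c3.png

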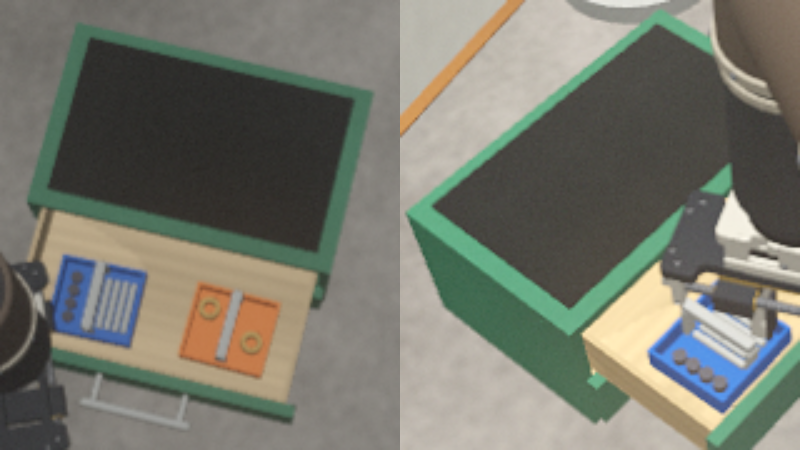

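The drawer is open and the orange tray is in full view. In the top view its bar is at about (307, 245), and the bushes are at about (299, 238) and (315, 252).

```bash
python3 - <<'E'
from h import *
z=np.load("pics/b.npz");q,e=z["q"],z["e"]
hsv=cv2.cvtColor(q,cv2.COLOR_RGB2HSV)
yy,xx=np.mgrid[:480,:640];roi=(xx>280)&(xx<335)&(yy>222)&(yy<270)
o=((hsv[...,0]<22)&(hsv[...,1]>150)&roi).astype(np.uint8)
c=max(cv2.findContours(o,0,2)[0],key=cv2.contourArea);hull=cv2.convexHull(c)
hm=np.zeros_like(o);cv2.drawContours(hm,[hull],-1,1,-1)
R=ray("top",hull.reshape(-1,2),.114);r=cv2.minAreaRect(R[:,:2].astype(np.float32));print("rim",r)
b=((hsv[...,1]<60)&(hsv[...,2]>90)).astype(np.uint8)*cv2.dilate(hm,np.ones((5,5)))
n,l,s,_=cv2.connectedComponentsWithStats(b);k=1+s[1:,4].argmax();ys,xs=np.nonzero(l==k);px=np.c_[xs,ys]
P=depthpts("top",px,e);print("bar n",len(px),"z",np.median(P[:,2]));
B=ray("top",px,.142);print("bar",cv2.minAreaRect(B[:,:2].astype(np.float32)),B.mean(0))
yel=((hsv[...,0]>15)&(hsv[...,0]<35)&(hsv[...,1]>60)).astype(np.uint8)*hm
n,l,s,ce=cv2.connectedComponentsWithStats(yel)
for i in range(1,n):
    if s[i,4]>8:print("bush",s[i,4],ray("top",ce[i:i+1],.11))
print(get_obs()["orientation"])
E
```

```text
rim ((0.5504488945007324, 0.03314562886953354), (0.0957549661397934, 0.08875786513090134), 76.33379364013672)
bar n 110 z 0.14117035055811786
bar ((0.5515726804733276, 0.03235117718577385), (0.011066330596804619, 0.08388064801692963), 75.91378784179688) [0.55176538 0.03229064 0.142     ]
bush 41 [[0.5765355  0.05719301 0.11      ]]
bush 42 [[0.53646588 0.00671956 0.11      ]]
[ 1.79960795e+02 -1.96319431e-02 -7.96859150e+01]
```

```bash
python3 - <<'E'
from h import *
o=get_obs();print(o["tool_pos"]);legs(o["tool_pos"],o["orientation"][2],[.5515,.0325,.22],-14,3)
E
```

```text
[0.46901545 0.23537591 0.25724667]
[0.715, -0.149, 0.124, 0.0, 0.0, -0.764]
[0.719, 0.128, 0.124, 0.0, 0.0, -0.764]
[0.619, 0.387, 0.124, 0.0, 0.0, -0.764]
```

Request:
step_arm(
  steps=[
    [[0.24,-0.05,0.04,0,0,-0.255],[0.48,-0.1,0.08,0,0,-0.51],[0.715,-0.149,0.124,0,0,-0.764],[0.715,-0.149,0.124,0,0,-0.764]],
  ],
  jaw=130,
)

```text
clock: 7.55
tool_pos: [0.4964, 0.1645, 0.2441]
orientation: [179.9, -0.0, -57.7]
force: [-0.1, 0.1, -0.4]
opening: 0.0431
gripper_force: 0.0
```

Request:
step_arm(
  steps=[
    [[0.24,0.04,0.04,0,0,-0.255],[0.48,0.08,0.08,0,0,-0.51],[0.719,0.128,0.124,0,0,-0.764],[0.719,0.128,0.124,0,0,-0.764]],
  ],
)

```text
clock: 7.95
tool_pos: [0.5239, 0.0976, 0.2318]
orientation: [179.9, 0.0, -35.9]
force: [-0.5, 0.6, 0.3]
opening: 0.0431
gripper_force: 0.0
```

Request:
step_arm(
  steps=[
    [[0.21,0.13,0.04,0,0,-0.255],[0.42,0.26,0.08,0,0,-0.51],[0.619,0.387,0.124,0,0,-0.764],[0.619,0.387,0.124,0,0,-0.764],[0.619,0.387,0.124,0,0,-0.764],[0.619,0.387,0.124,0,0,-0.764]],
  ],
)

```text
clock: 8.55
tool_pos: [0.5517, 0.0331, 0.2205]
orientation: [-180.0, -0.0, -14.1]
force: [-0.0, -0.5, 0.6]
opening: 0.0427
gripper_force: 0.0
```

```bash
python3 - <<'E'
from h import *
o=get_obs();print(o["clock"],o["tool_pos"],o["orientation"],o["opening"],o["force"],o["moment"]);legs(o["tool_pos"],o["orientation"][2],[.5515,.0325,.15],-14,1)
p,d=snap("side");cv2.imwrite("pics/s4.png",cv2.resize(p[170:320,220:400],None,fx=4,fy=4)[...,::-1])
E
```

```text
8.55 [0.55167164 0.0330603  0.22053938] [-1.79988231e+02 -6.38667392e-03 -1.41235301e+01] 0.04268621165104463 [-0.04899957 -0.45876154  0.57282985] [ 0.00400277 -0.01439122  0.00541995]
[-0.0, 0.006, 0.705, 0.0, 0.0, -0.004]
```

View pics/s4.png

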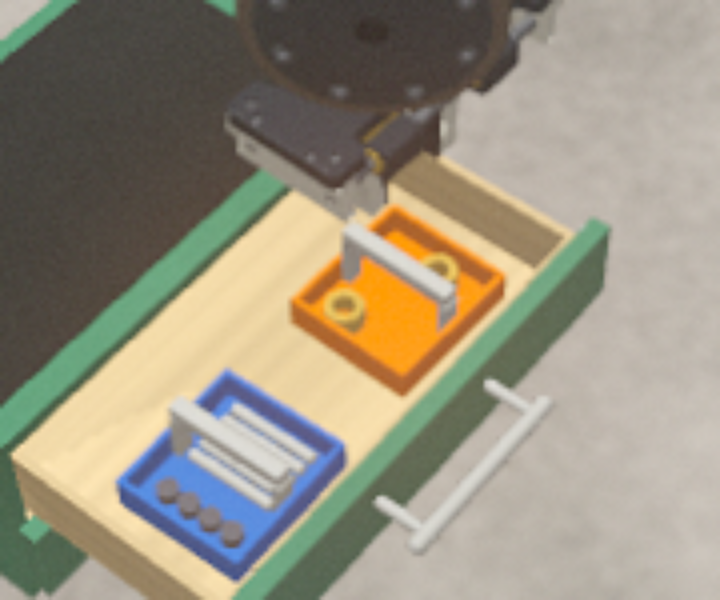

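The side crop shows the tray in the drawer with both bushes standing and the bar clear, with the gripper above it (perspective shifts it up). Descending now.

Request:
step_arm(
  steps=[
    [[0,0,0.3,0,0,0],[0,0,0.5,0,0,0],[0,0,0.65,0,0,0],[0,0,0.7,0,0,0],[0,0,0.7,0,0,0]],
  ],
)

```text
clock: 9.1
tool_pos: [0.5517, 0.0331, 0.1501]
orientation: [180.0, 0.0, -13.9]
force: [0.0, 0.8, 0.2]
opening: 0.0434
gripper_force: 0.0
```

Request:
step_arm(
  steps=[
    [[0,0,0.05,0,0,0],[0,0,0.1,0,0,0],[0,0,0.15,0,0,0],[0,0,0.2,0,0,0],[0,0,0.25,0,0,0],[0,0,0.3,0,0,0],[0,0,0.31,0,0,0],[0,0,0.31,0,0,0]],
  ],
)

```text
clock: 9.9
tool_pos: [0.5519, 0.0326, 0.1191]
orientation: [180.0, 0.0, -13.9]
force: [0.1, 0.1, -0.2]
opening: 0.0429
gripper_force: 0.0
```

```bash
python3 - <<'E'
from h import *
o=get_obs();print(o["tool_pos"],o["force"],o["opening"])
p,d=snap("side");cv2.imwrite("pics/s5.png",cv2.resize(p[170:320,220:400],None,fx=4,fy=4)[...,::-1])
E
```

```text
[0.55190959 0.03255058 0.11910019] [ 0.1109835   0.11792212 -0.18395429] 0.0428887755699395
```

View pics/s5.png

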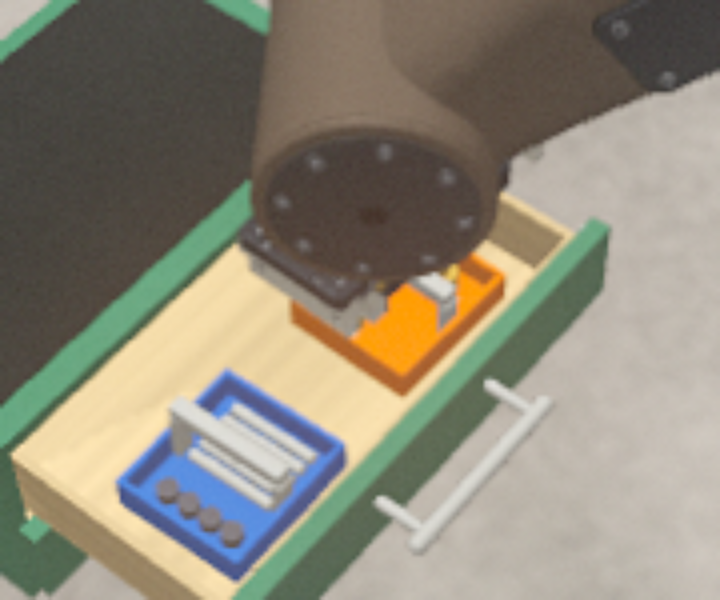

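The fingers straddle the bar, with the left finger above the tray floor. Closing and checking.

Request:
step_arm(
  steps=[
    [[0,0,0,0,0,0],[0,0,0,0,0,0],[0,0,0,0,0,0],[0,0,0,0,0,0],[0,0,0,0,0,0],[0,0,0,0,0,0],[0,0,0,0,0,0]],
  ],
  jaw=255,
)

```text
clock: 10.65
tool_pos: [0.552, 0.0326, 0.1194]
orientation: [180.0, -0.0, -13.9]
force: [-0.3, 0.2, 0.9]
opening: 0.0122
gripper_force: 30.0
```

Request:
step_arm(
  steps=[
    [[0,0,-0.02,0,0,0],[0,0,-0.05,0,0,0],[0,0,-0.1,0,0,0],[0,0,-0.15,0,0,0],[0,0,-0.2,0,0,0],[0,0,-0.2,0,0,0],[0,0,-0.2,0,0,0]],
  ],
)

```text
clock: 11.35
tool_pos: [0.552, 0.0327, 0.1395]
orientation: [-180.0, -0.0, -13.9]
force: [0.2, 0.5, -2.8]
opening: 0.0115
gripper_force: 30.0
```

Request:
step_arm(
  steps=[
    [[0,0,-0.03,0,0,0],[0,0,-0.08,0,0,0],[0,0,-0.16,0,0,0],[0,0,-0.24,0,0,0],[0,0,-0.32,0,0,0],[0,0,-0.4,0,0,0],[0,0,-0.48,0,0,0],[0,0,-0.56,0,0,0],[0,0,-0.64,0,0,0],[0,0,-0.72,0,0,0]],
  ],
)

```text
clock: 12.35
tool_pos: [0.552, 0.0327, 0.2121]
orientation: [-180.0, 0.0, -13.9]
force: [1.0, -0.4, -3.1]
opening: 0.0119
gripper_force: 30.0
```

Request:
step_arm(
  steps=[
    [[0,0,-0.08,0,0,0],[0,0,-0.16,0,0,0],[0,0,-0.24,0,0,0],[0,0,-0.32,0,0,0],[0,0,-0.4,0,0,0],[0,0,-0.48,0,0,0],[0,0,-0.56,0,0,0],[0,0,-0.64,0,0,0],[0,0,-0.7,0,0,0],[0,0,-0.73,0,0,0],[0,0,-0.74,0,0,0],[0,0,-0.74,0,0,0],[0,0,-0.74,0,0,0],[0,0,-0.74,0,0,0]],
  ],
)

```text
clock: 13.75
tool_pos: [0.5518, 0.0326, 0.285]
orientation: [180.0, 0.0, -13.9]
force: [0.5, -0.1, -2.4]
opening: 0.0119
gripper_force: 30.0
```

```bash
python3 - <<'E'
from h import *
o=get_obs();print(o["clock"],o["tool_pos"],o["orientation"],o["force"],o["opening"],np.abs(o["qvel"]).max())
p,d=snap("side");q,e=snap("top")
hsv=cv2.cvtColor(p,cv2.COLOR_RGB2HSV);m=(hsv[...,0]<16)&(hsv[...,1]>180)&(hsv[...,2]>120)&(d>0);m[:,:230]=0;m[:140]=0
ys,xs=np.nonzero(m);P=depthpts("side",np.c_[xs,ys],d);s=np.hypot(P[:,0]-.55,P[:,1]-.03)<.09;print(s.sum(),np.percentile(P[s][:,2],[1,10,50,90,99]).round(3),P[s].mean(0))
cv2.imwrite("pics/s6.png",np.hstack([cv2.resize(p[140:320,220:400],(400,400)),cv2.resize(q[130:310,220:400],(400,400))])[...,::-1])
E
```

```text
13.75 [0.55182475 0.03261378 0.28500112] [ 1.79980691e+02  3.29661895e-02 -1.39402498e+01] [ 0.45225449 -0.08547027 -2.38853268] 0.011866022594396073 0.13701641065074668
445 [0.258 0.261 0.27  0.279 0.281] [0.53821927 0.0518288  0.26982439]
```

View pics/s6.png

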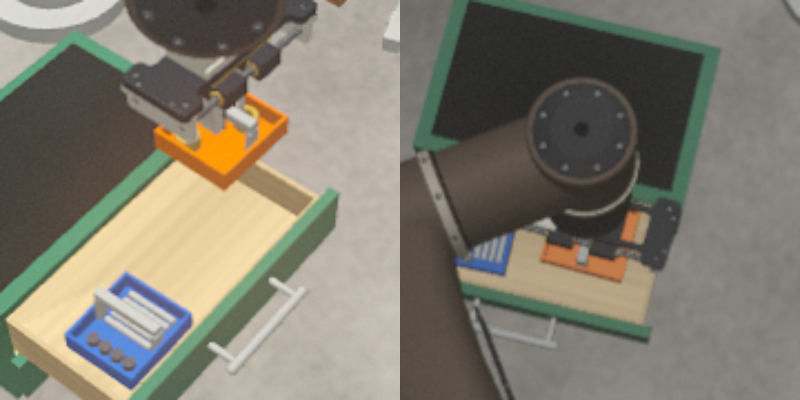

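The tray hangs level with its underside at about 0.257 m, roughly 9.7 cm above the chest top. Both bushes are in it, and the blue tray is still in the drawer.

```bash
python3 -c "
from plant import *
print(close_job())"
```

```text
the job is handed in; nothing more can be done
None
```

I pulled the top drawer about 14 cm further open and lifted the orange tray straight up, and the arm is holding it level and still with its underside about 9.5 cm above the chest top; both bushes are in, the blue tray is still in the drawer, and I handed the job in at about 14 s.

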